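# Swing in the crate's bail arm and stack the iced biscuits

## Task

The blue biscuit crate still has one bail arm swung out: swing that arm in until it lies flat across the crate's opening like the other one. Then lift the white tray of iced gingerbread by its yellow handle and set it down, without dropping it, level and centred on the two bail arms, its length lined up with the crate's length. Keep the tray from tipping on the way and leave the grey tray of plain biscuits where it is.

Things in the scene. Friction and masses are not known exactly. Their poses are not given: they have to be found in the camera images.
- crate: Blue open crate, fixed, 180 mm wide (x), 200 long (y), 110 high. Origin: centre of its underside. Two steel bail arms, each a U with a straight bar along x (198 mm, red middle sleeve 100 long, 10 thick), hinged on lines along x, 115 mm high, at y = -95 and +95; hinge line to bar 55 mm. The +y arm already lies in (bar at y = +40); swing in the -y one. Inside is clear down to 20 mm above the table.
- bail (a joint): Angle (rad) of the bail arm at the crate's -y end. 0: out, level, bar at y = -150 mm in the crate's frame, 115 mm high; pi/2: bar straight above the hinge; pi: in, flat across the opening, bar at y = -40 mm, 115 mm high. Stops at 0 and pi. Stiff hinge: it stays where left and moves with 1 to 2 N at the bar. Starts at 0 to 0.8.
- iced_tray_center (a point): Middle of the loose white tray of colourfully iced gingerbread, 46 mm above its underside. About 0.45 kg, 130 mm wide (x), 160 long (y), rim 20 high. Yellow handle: a bar along y over the middle, 14 wide, 12 high, 152 long, its centre 40 mm above this point, free beneath, a post at each end. Standing on both swung-in bail arms, its underside is 120 mm above the table.
- plain_tray_center (a point): Middle, 46 mm above its underside, of the grey tray with undecorated brown biscuits and a black handle; same shape and size as the white tray. To be left alone. The two trays may stand in either place.
There are look-alikes about, which are no part of the job. Leave any red look-alike of the part that bears iced_tray_center alone.

How it is judged:
By the outcome, as a careful person would: the job done as asked, in the order asked, and still so for the second after the job is handed in, with the robot touching nothing.
It also fails if it takes over 61 s, if anything falls off the work surface, if the arm or the gripper's body presses on something with over 40 N, if the wrist force passes 120 N, or if a joint passes its speed limit or range.

## Robot

A 7-joint arm with a two-finger parallel gripper is mounted at the origin on the work surface. World frame = base frame: x ahead of the robot, y to its left, z up, the work surface at z = 0. Lengths are in m, angles in rad, forces in N, time in s.
With the tool pointing down it reaches from about 0.4 to 0.875 m from the base axis. Payload 6.5 kg.
Tool frame: the origin (TCP) lies at the very end of the fingers, on their centre line; the grasp point (between the pads) lies 19 mm behind it; z points along the fingers, y is the line along which they close (so a half turn about z gives the same grasp; the last joint's range is limited). The gripper opens to 88 mm and grips with 3 to 60 N. Pads are 18 mm wide; open, the fingers measure 123 mm over their backs; the gripper's body (75 mm by 187 mm) begins 45 mm behind the grasp point.
Start: joints at [-1.218, 0.536, -0.004, 1.538, 0.003, 1.067, -0.071], TCP at [0.264, 0.594, 0.239] pointing down, gripper open.
Joint ranges: [-2.7, 2.7], [-0.37, 2.16], [-1.27, 1.26], [0.24, 2.4], [-1.31, 4.45], [0.19, 1.91], [-2.76, 2.76]. Speed limits (rad/s): [2.39, 2.39, 3.14, 3.14, 3.14, 3.14, 3.14].

## Interface

Orientations are given as a unit quaternion [w, x, y, z].
In Python, from cell import sense, read_camera, camera_info, job_done gives the robot as it stands. The module is installed in compiled form; this text tells all that it offers.
- The arm moves only by the tool play_rows, never from a script. Its argument "commands" is a list of rows, each a list of 3 entries, a list of its own where there are three numbers: the turn, a rotation vector about the tool's x, y, z in units of 8 degrees (1.0 is 8 degrees), then the shift along the tool's x, y, z in units of 40 mm (1.0 is 40 mm), then the finger opening in mm, from 0 to 88.1. In form: [[[ax, ay, az], [dx, dy, dz], fingers], ...]. A call has exactly 8 rows; each row is the pose to reach, as a shift and turn from the pose commanded when the call began, along the tool's axes at that moment; what a row does not reach only later rows make up. A row lasts 1/8 s, in which the tool goes at most 62.5 mm and 10.7 degrees, less where a joint would pass 70% of its speed; a pose out of reach is approached as far as the arm can. A call with a gripper value outside its range is refused whole. The fingers move at their own pace and stop on an object; the grip force is fixed at half the most. Time passes only in rows, so rows that repeat a pose let the fingers close, or fill a call up. It gives the time, the measured TCP pose, the force, the opening and the grip force at its end, in the units of the state.
- sense(): the state, without advancing time (a new reading comes with each control period).
- read_camera(name): name is "side" or "top"; returns the picture (420x560x3 uint8, red, green, blue); there is no depth.
- camera_info(name): a dict with "camera_matrix" (3x3 intrinsics, pixels), "k1" (the pictures are not rectified: a ray, as slopes to the right and down, at radius r is drawn at 1 + k1 r^2 times it, then the intrinsics apply), "origin" and "rotation" of the camera in the world. Camera axes: x right, y down, z forward; pixel columns grow to the right and rows downward; lengths in m; the calibration is good to about 2 mm. A picture is of the moment at which its call begins. camera_info takes no time and is no camera call.
- job_done(): hands the job in; it is judged then, once.
The state is a dict: "time": time; "joints": joint angles; "joint_vel": joint speeds; "joint_torque": joint torques, N m; "tool_pos": TCP position; "tool_rot": TCP orientation; "force": force on the tool from outside, world axes, zero at the start; "torque": the same for the moment, N m; "finger_gap": finger opening in m; "grasp_force": force on a finger pad.
Only numpy, scipy, OpenCV 4.12 (cv2) and the standard library are available. Lean on these libraries where they do the work, as an engineer would, in place of code of your own. Each camera call takes 0.05 s, during which the arm holds its last target. There are 200 camera calls.

## Working session

There is one attempt and no reset: what is moved stays moved. The work goes in short steps, Python scripts to look and compute and a tool call to move; the robot and the scene stay as the last step left them, time stands still between calls to the robot, and variables do not carry over. Pictures are saved under pics/ and viewed, at most 10 in all, crops included, and the job is handed in when it is done.

Besides the shell and the picture viewer there is one more tool, called after ">>>" in YAML: its name, and indented under it one key for each argument. play_rows: Moves the arm, as the interface text tells. Its arguments: {"type":"object","properties":{"commands":{"type":"array","items":{"type":"array"}}},"required":["commands"]}

```bash
mkdir -p pics
cat > h.py <<'E'
import numpy as np, cv2
from scipy.spatial.transform import Rotation as R
from cell import sense, read_camera, camera_info, job_done
def snap(n,f):
    im=read_camera(n); cv2.imwrite(f,im[:,:,::-1]); return im
def ray(n,u,v):
    c=camera_info(n);K=np.array(c["camera_matrix"]);k=c["k1"]
    d=np.array([(u-K[0,2])/K[0,0],(v-K[1,2])/K[1,1]]);s=d.copy()
    for _ in range(30): s=d/(1+k*(s@s))
    return np.array(c["origin"]),np.array(c["rotation"])@np.array([s[0],s[1],1])
def onz(n,u,v,z):
    o,d=ray(n,u,v);return o+d*(z-o[2])/d[2]
def proj(n,p):
    c=camera_info(n);q=np.array(c["rotation"]).T@(np.array(p)-c["origin"]);s=q[:2]/q[2]
    s=s*(1+c["k1"]*(s@s));K=np.array(c["camera_matrix"]);return K[0,0]*s[0]+K[0,2],K[1,1]*s[1]+K[1,2]
def togo(p):  # world displacement -> tool units
    s=sense();w,x,y,z=s["tool_rot"];r=R.from_quat([x,y,z,w])
    return r.inv().apply(np.array(p)-s["tool_pos"])/0.04
E
python3 - <<'E'
from h import *
np.set_printoptions(precision=3,suppress=True)
for n in("top","side"):
    snap(n,f"pics/{n}0.png");print(n,camera_info(n))
print(sense())
E
```

```text
top {'camera_matrix': array([[480.225,   0.   , 277.439],
       [  0.   , 480.225, 221.059],
       [  0.   ,   0.   ,   1.   ]]), 'k1': -0.1710786725565274, 'origin': array([0.276, 0.009, 1.087]), 'rotation': array([ 0.064, -0.699,  0.711, -0.048])}
side {'camera_matrix': array([[441.787,   0.   , 281.758],
       [  0.   , 441.787, 199.614],
       [  0.   ,   0.   ,   1.   ]]), 'k1': -0.13687037935486276, 'origin': array([ 0.03 , -0.671,  0.571]), 'rotation': array([-0.479,  0.839, -0.221,  0.133])}
{'time': 0.1, 'joints': array([-1.218,  0.537, -0.004,  1.539,  0.003,  1.067, -0.071]), 'joint_vel': array([ 0.002, -0.002, -0.002, -0.005, -0.001,  0.   , -0.001]), 'joint_torque': array([  0.002, -57.207,   0.994, -25.223,  -0.056,   0.013,   0.   ]), 'tool_pos': array([0.264, 0.593, 0.238]), 'tool_rot': array([-0.   ,  0.208,  0.978, -0.001]), 'force': array([ 0.671, -0.328,  0.285]), 'torque': array([0.037, 0.081, 0.031]), 'grasp_force': 0.0, 'finger_gap': 0.08832921421532161}
```

View pics/top0.png

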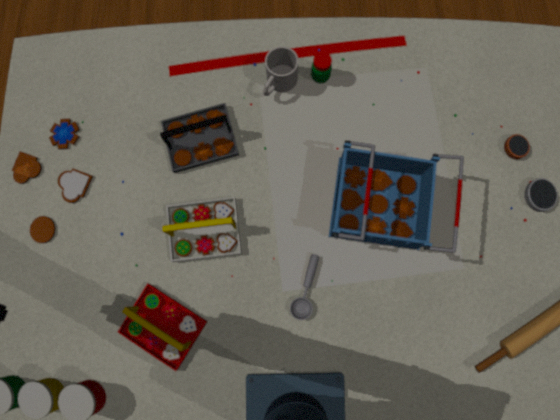

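View pics/side0.png

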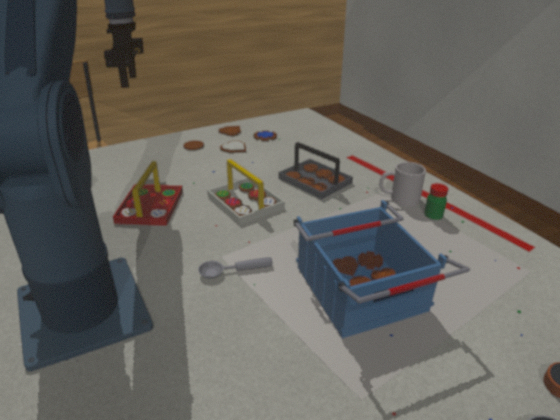

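Top view: the candidates are the white tray with a yellow handle at (203,230), the red look-alike tray at (163,327) and the grey tray with a black handle at (200,138). The white one fits the description. The crate is at (385,200), and its swung-out bail sleeve is at (458,205).

```bash
python3 - <<'E'
s=open('h.py').read()
s=s.replace('np.array(c["rotation"])','RM(c)')
s=s.replace('def snap','def RM(c):\n    w,x,y,z=c["rotation"];return R.from_quat([x,y,z,w]).as_matrix()\ndef snap',1)
open('h.py','w').write(s)
E
python3 - <<'E'
from h import *
np.set_printoptions(precision=4,suppress=True)
im=cv2.imread("pics/top0.png");sd=cv2.imread("pics/side0.png")
def blobs(i,lo,hi,lo2=None,hi2=None,a=40):
    h=cv2.cvtColor(i,cv2.COLOR_BGR2HSV);m=cv2.inRange(h,lo,hi)
    if lo2: m|=cv2.inRange(h,lo2,hi2)
    m=cv2.morphologyEx(m,cv2.MORPH_CLOSE,np.ones((3,3)))
    out=[]
    for c in cv2.findContours(m,0,2)[0]:
        if cv2.contourArea(c)>a: out.append((cv2.contourArea(c),cv2.minAreaRect(c),cv2.boxPoints(cv2.minAreaRect(c))))
    return out
for n,i in(("top",im),("side",sd)):
    print(n)
    for nm,b in(("red",blobs(i,(0,170,90),(4,255,255),(174,170,90),(180,255,255))),("yel",blobs(i,(22,150,80),(34,255,255))),("blue",blobs(i,(98,80,50),(118,255,255),a=800))):
        for a,r,box in b: print(nm,a,np.round(r[0],1),np.round(r[1],1),box.round(0).tolist())
top=lambda u,v,z:onz("top",u,v,z)
for p in((344,143),(438,156),(331,239),(433,248)): print(p,top(*p,.11))
big=cv2.resize(im[90:290,140:500],None,fx=2.2,fy=2.2,interpolation=cv2.INTER_CUBIC);cv2.imwrite("pics/crop1.png",big)
E
```

```text
top
red 91.5 [150.9 348.2] [36.6 11.3] [[134.0, 338.0], [143.0, 331.0], [167.0, 358.0], [159.0, 366.0]]
red 357.5 [165.  305.7] [53.3 18.4] [[138.0, 299.0], [148.0, 283.0], [192.0, 312.0], [182.0, 328.0]]
red 151.0 [204.  245.1] [14.8 14. ] [[196.0, 251.0], [198.0, 237.0], [212.0, 239.0], [210.0, 253.0]]
red 137.0 [201.1 212.2] [12.6 14.3] [[193.0, 207.0], [207.0, 205.0], [209.0, 217.0], [195.0, 219.0]]
red 115.5 [457.9 202.5] [ 3.6 45.4] [[454.0, 225.0], [458.0, 180.0], [462.0, 180.0], [458.0, 225.0]]
red 126.5 [367.6 190.6] [ 4.  45.4] [[363.0, 213.0], [368.0, 168.0], [372.0, 168.0], [367.0, 213.0]]
red 806.5 [217.9  63.2] [ 9.6 98.4] [[169.0, 66.0], [266.0, 51.0], [267.0, 61.0], [170.0, 75.0]]
red 1107.0 [349.8  52.7] [ 22.8 112.1] [[293.0, 48.0], [404.0, 35.0], [407.0, 57.0], [296.0, 71.0]]
yel 194.0 [151.9 328.8] [68.5  4.8] [[122.0, 312.0], [125.0, 308.0], [182.0, 346.0], [179.0, 350.0]]
yel 384.5 [197.  223.7] [ 7.1 70.7] [[161.0, 225.0], [232.0, 216.0], [232.0, 223.0], [162.0, 232.0]]
blue 2316.5 [295. 397.] [44. 96.] [[247.0, 375.0], [343.0, 375.0], [343.0, 419.0], [247.0, 4
[... 671 characters left out ...]
52.0, 156.0], [382.0, 171.0], [381.0, 174.0]]
yel 240.5 [145.9 189.6] [21.7 51.5] [[122.0, 204.0], [152.0, 162.0], [170.0, 175.0], [140.0, 217.0]]
yel 258.5 [244.4 183.8] [54.1 24.5] [[215.0, 178.0], [229.0, 158.0], [274.0, 189.0], [260.0, 209.0]]
blue 9665.5 [376.  274.7] [101.  142.4] [[294.0, 245.0], [431.0, 207.0], [458.0, 304.0], [321.0, 342.0]]
blue 966.5 [344.6 218.3] [19.9 91.7] [[298.0, 217.0], [388.0, 200.0], [391.0, 219.0], [301.0, 237.0]]
blue 7760.5 [ 26.7 118.7] [240.2  61.1] [[-11.0, 1.0], [50.0, -3.0], [64.0, 237.0], [3.0, 240.0]]
(344, 143) [ 0.598  -0.1137  0.11  ]
(438, 156) [ 0.5672 -0.3154  0.11  ]
(331, 239) [ 0.3934 -0.0788  0.11  ]
(433, 248) [ 0.3703 -0.2902  0.11  ]
```

View pics/crop1.png

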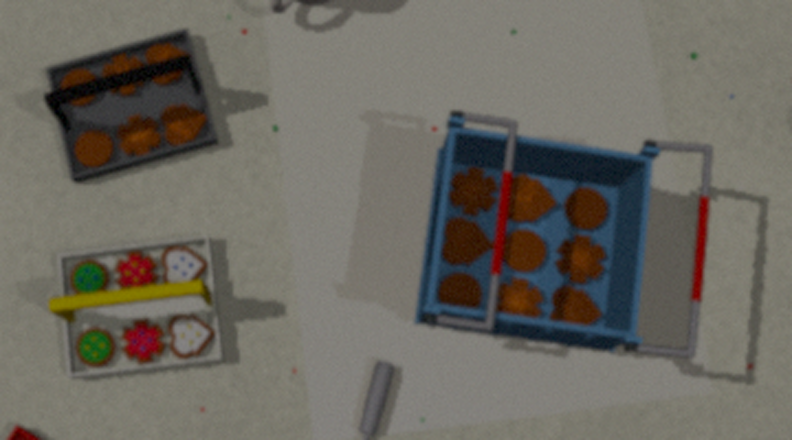

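The crop shows the white tray of iced biscuits with the yellow handle at crop (130,297), the grey tray at (130,90) and the crate with the out-bail at right (700,245). So the target is the white tray.

Run:
```python
from h import *
np.set_printoptions(precision=4,suppress=True)
def tri(a,b):
    (o1,d1),(o2,d2)=ray("top",*a),ray("side",*b)
    t=np.linalg.lstsq(np.c_[d1,-d2],o2-o1,rcond=None)[0]
    p,q=o1+t[0]*d1,o2+t[1]*d2; return (p+q)/2,np.linalg.norm(p-q)
a,b=onz("top",370,168,.115),onz("top",365,213,.115)
C=(a+b)/2;ex=(a-b)/np.linalg.norm(a-b);yaw=np.arctan2(ex[1],ex[0]);ey=np.array([-ex[1],ex[0],0])
print("in bar",C,"len",np.linalg.norm(a-b),"yaw",np.degrees(yaw),"crate centre",C-.04*ey)
print("tri in",tri((367.6,190.6),(356.7,227.7)))
o,e=tri((457.9,202.5),(416.3,283.5));print("tri out",o,e)
for p in((344,143),(438,156),(331,239),(433,248)):
    d=onz("top",*p,.115)-(C-.04*ey);print("crate frame corner",d@ex,d@ey)
d=o-(C-.04*ey);print("out bar crate frame",d@ex,d@ey,o[2])
# handle
a,b=onz("top",161.5,228.5,.088),onz("top",232,219.5,.088);print("handle",(a+b)/2,np.linalg.norm(a-b),np.degrees(np.arctan2(*(a-b)[[1,0]])))
print("tri handle ends",tri((163,228.5),(229,163)),tri((231,219.5),(263,185)))
w=[onz("top",*p,.02) for p in((167,206),(236,198),(170,262),(242,254))] ;print("tray rim",np.array(w),np.mean(w,0))
```

```text
in bar [ 0.493  -0.1578  0.115 ] len 0.09672371285821466 yaw -9.014473618391495 crate centre [ 0.4868 -0.1974  0.115 ]
tri in (array([ 0.492 , -0.1577,  0.1157]), np.float64(0.0003847951224070164))
tri out [ 0.4602 -0.3419  0.1334] 0.0010027599882357367
crate frame corner 0.09505727694939287 0.10043673650858914
crate frame corner 0.09615450563665674 -0.10255859150151485
crate frame corner -0.11145579705946039 0.10284134157385492
crate frame corner -0.10125263873942565 -0.10849085188005009
out bar crate frame -0.0036164315154857173 -0.14692652778118168 0.13337055024632255
handle [0.4331 0.2029 0.088 ] 0.1527093158470957 96.22999302044107
tri handle ends (array([0.4265, 0.2778, 0.0788]), np.float64(0.0008624921808059449)) (array([0.4446, 0.1291, 0.0806]), np.float64(0.004339817022889711))
tray rim [[0.4869 0.2854 0.02  ]
 [0.5021 0.1258 0.02  ]
 [0.3582 0.276  0.02  ]
 [0.3741 0.1126 0.02  ]] [0.4303 0.1999 0.02  ]
```

>>> play_rows:
  commands:
    - [[0, 0, -0.5], [-5, -4.5, 0], 88]
    - [[0, 0, -1], [-10, -9, 0], 88]
    - [[0, 0, -1.85], [-10, -9, 0], 88]
    - [[0, 0, -1.85], [-10, -9, 0], 88]
    - [[0, 0, -1.85], [-10, -9, 0], 88]
    - [[0, 0, -1.85], [-10, -9, 0], 88]
    - [[0, 0, -1.85], [-10, -9, 0], 88]
    - [[0, 0, -1.85], [-10, -9, 0], 88]

```text
time: 1.1
tool_pos: [0.4683, 0.1352, 0.2387]
tool_rot: [0.0, 0.08, 0.997, 0.0]
force: [0.7, 0.4, -0.4]
finger_gap: 0.0881
grasp_force: 0.0
```

Run:
```python
from h import *
np.set_printoptions(precision=3,suppress=True)
s=sense();w,x,y,z=s["tool_rot"];r=R.from_quat([x,y,z,w]);print(s["time"],s["tool_pos"],s["joints"],r.as_matrix())
print(togo([.460,-.342,.20]))
```

```text
1.1 [0.468 0.135 0.239] [-0.474  0.258  0.118  1.965 -0.038  0.921  1.074] [[-0.987  0.16   0.   ]
 [ 0.16   0.987  0.   ]
 [-0.     0.    -1.   ]]
[ -1.7   -11.809   0.967]
```

>>> play_rows:
  commands:
    - [[0, 0, 0], [-0.2, -1.5, 0], 28]
    - [[0, 0, 0], [-0.5, -4, 0.3], 28]
    - [[0, 0, 0], [-1, -7, 0.6], 28]
    - [[0, 0, 0], [-1.7, -11.8, 0.97], 28]
    - [[0, 0, 0], [-1.7, -11.8, 0.97], 28]
    - [[0, 0, 0], [-1.7, -11.8, 0.97], 28]
    - [[0, 0, 0], [-1.7, -11.8, 0.97], 28]
    - [[0, 0, 0], [-1.7, -11.8, 0.97], 28]

```text
time: 2.1
tool_pos: [0.4585, -0.3426, 0.1995]
tool_rot: [-0.0, 0.081, 0.997, -0.0]
force: [0.6, 0.6, -0.3]
finger_gap: 0.0283
grasp_force: 0.0
```

>>> play_rows:
  commands:
    - [[0, 0, 0], [0, 0, 0], 28]
    - [[0, 0, 0], [0, 0, 0], 28]
    - [[0, 0, 0], [0, 0, 0], 28]
    - [[0, 0, 0], [0, 0, 0], 28]
    - [[0, 0, 0], [0, 0, 0], 28]
    - [[0, 0, 0], [0, 0, 0], 28]
    - [[0, 0, 0], [0, 0, 0], 28]
    - [[0, 0, 0], [0, 0, 0], 28]

```text
time: 3.1
tool_pos: [0.4595, -0.3397, 0.1999]
tool_rot: [-0.0, 0.08, 0.997, -0.0]
force: [-0.1, 1.1, -0.2]
finger_gap: 0.0277
grasp_force: 0.0
```

Run:
```python
from h import *
np.set_printoptions(precision=3,suppress=True)
s=sense();print(s["time"],s["tool_pos"],s["joints"])
print(togo([.460,-.342,.1144]))
im=snap("side","pics/s1.png");c=cv2.resize(im[140:360,280:520,::-1],None,fx=2.5,fy=2.5);cv2.imwrite("pics/s1c.png",c)
```

```text
3.1 [ 0.46 -0.34  0.2 ] [ 0.306  0.462  0.332  1.803 -0.186  0.907  2.131]
[-0.02  -0.054  2.138]
```

View pics/s1c.png

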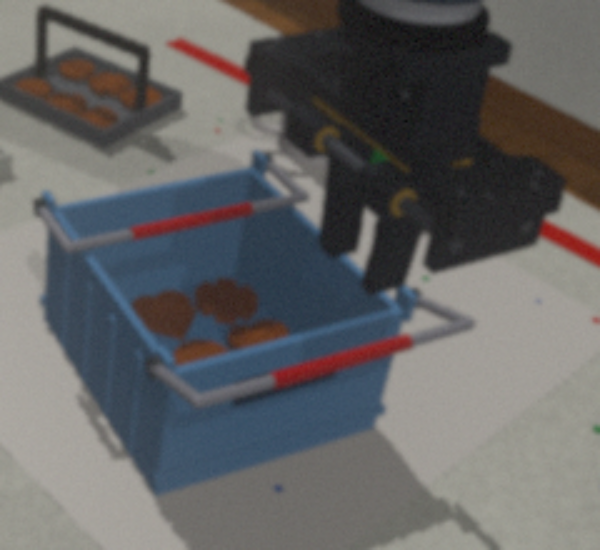

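The gripper is above the out-bail, with the fingertips at crop (345,245) and (385,285) and the sleeve at (340,360). Upright edges lean up and to the right there, so this is consistent. Next I lower and close.

>>> play_rows:
  commands:
    - [[0, 0, 0], [0, -0.05, 0.6], 28]
    - [[0, 0, 0], [0, -0.05, 1.2], 28]
    - [[0, 0, 0], [0, -0.05, 1.8], 28]
    - [[0, 0, 0], [0, -0.05, 2.15], 28]
    - [[0, 0, 0], [0, -0.05, 2.15], 28]
    - [[0, 0, 0], [0, -0.05, 2.15], 4]
    - [[0, 0, 0], [0, -0.05, 2.15], 4]
    - [[0, 0, 0], [0, -0.05, 2.15], 4]

```text
time: 4.15
tool_pos: [0.4597, -0.3427, 0.1148]
tool_rot: [0.001, 0.08, 0.997, -0.001]
force: [0.2, -2.4, 1.9]
finger_gap: 0.008
grasp_force: 29.4
```

Run:
```python
from h import *
np.set_printoptions(precision=3,suppress=True)
s=sense();print(s["time"],s["tool_pos"],s["force"],s["finger_gap"],s["grasp_force"])
t0=np.arctan2(.0184,.052)
for t in (.36,.6,.8,1.0,1.2,1.4,1.6,1.8,2,2.2,2.4,2.6,2.8,3,3.14):
    print(t,"y %.2f z %.2f"%(.055*(np.cos(.34)-np.cos(t))/.04,-.055*(np.sin(t)-np.sin(.34))/.04))
```

```text
4.15 [ 0.46  -0.343  0.115] [ 0.171 -2.383  1.898] 0.008003767906940759 29.388510288154066
0.36 y 0.01 z -0.03
0.6 y 0.16 z -0.32
0.8 y 0.34 z -0.53
1.0 y 0.55 z -0.70
1.2 y 0.80 z -0.82
1.4 y 1.06 z -0.90
1.6 y 1.34 z -0.92
1.8 y 1.61 z -0.88
2 y 1.87 z -0.79
2.2 y 2.11 z -0.65
2.4 y 2.31 z -0.47
2.6 y 2.47 z -0.25
2.8 y 2.59 z -0.00
3 y 2.66 z 0.26
3.14 y 2.67 z 0.46
```

>>> play_rows:
  commands:
    - [[0, 0, 0], [0, 0.06, -0.15], 4]
    - [[0, 0, 0], [0, 0.16, -0.32], 4]
    - [[0, 0, 0], [0, 0.34, -0.53], 4]
    - [[0, 0, 0], [0, 0.55, -0.7], 4]
    - [[0, 0, 0], [0, 0.8, -0.82], 4]
    - [[0, 0, 0], [0, 1.06, -0.9], 4]
    - [[0, 0, 0], [0, 1.34, -0.92], 4]
    - [[0, 0, 0], [0, 1.34, -0.92], 4]

```text
time: 5.15
tool_pos: [0.4686, -0.2871, 0.1505]
tool_rot: [0.0, 0.079, 0.997, 0.0]
force: [5.4, -2.6, -8.2]
finger_gap: 0.0079
grasp_force: 30.4
```

>>> play_rows:
  commands:
    - [[0, 0, 0], [0, 0.27, 0.04], 4]
    - [[0, 0, 0], [0, 0.53, 0.13], 4]
    - [[0, 0, 0], [0, 0.77, 0.27], 4]
    - [[0, 0, 0], [0, 0.97, 0.45], 4]
    - [[0, 0, 0], [0, 1.13, 0.67], 4]
    - [[0, 0, 0], [0, 1.25, 0.92], 4]
    - [[0, 0, 0], [0, 1.32, 1.18], 4]
    - [[0, 0, 0], [0, 1.33, 1.38], 4]

```text
time: 6.15
tool_pos: [0.4769, -0.2372, 0.0963]
tool_rot: [0.001, 0.08, 0.997, -0.001]
force: [0.7, -4.7, 3.3]
finger_gap: 0.0067
grasp_force: 29.4
```

Run:
```python
from h import *
np.set_printoptions(precision=3,suppress=True)
s=sense();print(s["time"],s["tool_pos"],s["force"],s["finger_gap"],s["grasp_force"],s["joints"])
```

```text
6.15 [ 0.477 -0.237  0.096] [ 0.708 -4.712  3.338] 0.0066745913462357385 29.35058891773224 [ 0.164  0.558  0.274  1.963 -0.238  0.649  1.999]
```

>>> play_rows:
  commands:
    - [[0, 0, 0], [0, 0, 0.1], 4]
    - [[0, 0, 0], [0, 0, 0.15], 4]
    - [[0, 0, 0], [0, 0, 0.15], 4]
    - [[0, 0, 0], [0, 0, 0.15], 30]
    - [[0, 0, 0], [0, 0, 0.15], 30]
    - [[0, 0, 0], [0, 0, 0.15], 30]
    - [[0, 0, 0], [0, 0, -1], 30]
    - [[0, 0, 0], [0, 0, -2.5], 30]

```text
time: 7.15
tool_pos: [0.4751, -0.2353, 0.1955]
tool_rot: [-0.002, 0.08, 0.997, 0.001]
force: [1.6, -0.3, 0.1]
finger_gap: 0.0302
grasp_force: 0.0
```

>>> play_rows:
  commands:
    - [[0, 0, 1.2], [0.3, 1, -1.3], 50]
    - [[0, 0, 2.4], [0.7, 2.5, -1.3], 50]
    - [[0, 0, 3.6], [1.1, 4, -1.3], 50]
    - [[0, 0, 4.8], [1.5, 5.5, -1.3], 50]
    - [[0, 0, 6], [1.9, 7, -1.3], 50]
    - [[0, 0, 7.2], [2.3, 8.5, -1.3], 50]
    - [[0, 0, 8.4], [2.6, 9.8, -1.3], 50]
    - [[0, 0, 9.35], [2.78, 10.64, -1.3], 50]

```text
time: 8.15
tool_pos: [0.4364, 0.1759, 0.2476]
tool_rot: [-0.0, 0.655, 0.755, -0.0]
force: [1.3, 0.7, 0.1]
finger_gap: 0.0498
grasp_force: 0.0
```

>>> play_rows:
  commands:
    - [[0, 0, 0], [0, 0, 0], 50]
    - [[0, 0, 0], [0, 0, 0], 50]
    - [[0, 0, 0], [0, 0, 0], 50]
    - [[0, 0, 0], [0, 0, 0], 50]
    - [[0, 0, 0], [0, 0, 0], 50]
    - [[0, 0, 0], [0, 0, 0], 50]
    - [[0, 0, 0], [0, 0, 0], 50]
    - [[0, 0, 0], [0, 0, 0], 50]

```text
time: 9.15
tool_pos: [0.4372, 0.1742, 0.2476]
tool_rot: [0.0, 0.653, 0.757, -0.0]
force: [0.9, 0.5, -0.9]
finger_gap: 0.0501
grasp_force: 0.0
```

Run:
```python
from h import *
np.set_printoptions(precision=3,suppress=True)
s=sense();w,x,y,z=s["tool_rot"];r=R.from_quat([x,y,z,w]).as_matrix();print(s["time"],s["tool_pos"],s["joints"]);print(r)
print(togo([.4335,.2025,.067]))
a=snap("side","pics/s2.png");b=snap("top","pics/t2.png")
cv2.imwrite("pics/c2.png",np.hstack([a[140:400,170:470,::-1],b[90:350,140:500,::-1]]))
h=cv2.cvtColor(b,cv2.COLOR_RGB2HSV)
for nm,i in(("top",b),("side",a)):
    h=cv2.cvtColor(i,cv2.COLOR_RGB2HSV);m=cv2.inRange(h,(0,170,90),(4,255,255))|cv2.inRange(h,(174,170,90),(180,255,255))
    for c in cv2.findContours(cv2.morphologyEx(m,3,np.ones((3,3))),0,2)[0]:
        q=cv2.minAreaRect(c)
        if cv2.contourArea(c)>40 and max(q[1])>6*min(q[1]): print(nm,np.round(q[0],1),np.round(cv2.boxPoints(q)).tolist(),onz(nm,*q[0],.115))
```

```text
9.15 [0.437 0.174 0.248] [-0.76   0.221  0.33   2.003 -0.089  0.931 -0.238]
[[-0.146  0.989  0.   ]
 [ 0.989  0.146 -0.   ]
 [-0.     0.    -1.   ]]
[0.713 0.011 4.514]
top [405.7 196.5] [[401.0, 219.0], [406.0, 174.0], [411.0, 174.0], [406.0, 219.0]] [ 0.479 -0.238  0.115]
top [367.6 190.6] [[363.0, 213.0], [368.0, 168.0], [373.0, 168.0], [367.0, 213.0]] [ 0.492 -0.158  0.115]
top [218.   63.3] [[169.0, 66.0], [266.0, 51.0], [267.0, 61.0], [170.0, 75.0]] [0.79  0.157 0.115]
side [378.9 252.3] [[354.0, 256.0], [402.0, 244.0], [403.0, 249.0], [356.0, 261.0]] [ 0.479 -0.235  0.115]
side [356.5 227.6] [[334.0, 231.0], [379.0, 221.0], [379.0, 224.0], [334.0, 234.0]] [ 0.493 -0.156  0.115]
side [488.8 226.8] [[445.0, 207.0], [448.0, 203.0], [532.0, 247.0], [530.0, 251.0]] [ 0.719 -0.282  0.115]
side [366.4 164.7] [[350.0, 158.0], [352.0, 156.0], [382.0, 171.0], [381.0, 174.0]] [0.681 0.044 0.115]
```

View pics/c2.png

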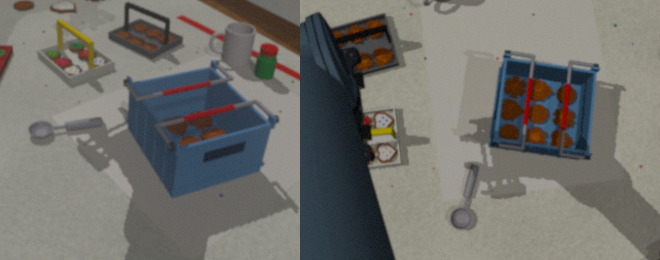

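Both bails now lie in flat: the sleeves in the two views agree at z = 0.115, with top pixels (406,196) and (368,191). Next I go down onto the handle.

>>> play_rows:
  commands:
    - [[0, 0, 0.3], [0.4, 0, 0.5], 50]
    - [[0, 0, 0.3], [0.71, 0, 1.3], 50]
    - [[0, 0, 0.3], [0.71, 0, 2.3], 50]
    - [[0, 0, 0.3], [0.71, 0, 3.3], 50]
    - [[0, 0, 0.3], [0.71, 0, 4], 50]
    - [[0, 0, 0.3], [0.71, 0, 4.5], 50]
    - [[0, 0, 0.3], [0.71, 0, 4.5], 50]
    - [[0, 0, 0.3], [0.71, 0, 4.5], 50]

```text
time: 10.25
tool_pos: [0.4336, 0.2026, 0.0682]
tool_rot: [0.0, 0.669, 0.743, 0.0]
force: [0.6, 0.2, -0.0]
finger_gap: 0.0501
grasp_force: 0.0
```

Run:
```python
from h import *
np.set_printoptions(precision=3,suppress=True)
s=sense();print(s["tool_pos"],s["force"],togo([.4335,.2025,.067]))
a=snap("side","pics/s3.png");cv2.imwrite("pics/c3.png",cv2.resize(a[100:240,170:370,::-1],None,fx=3.5,fy=3.5))
```

```text
[0.434 0.203 0.068] [ 0.597  0.209 -0.016] [-0.002 -0.002  0.03 ]
```

View pics/c3.png

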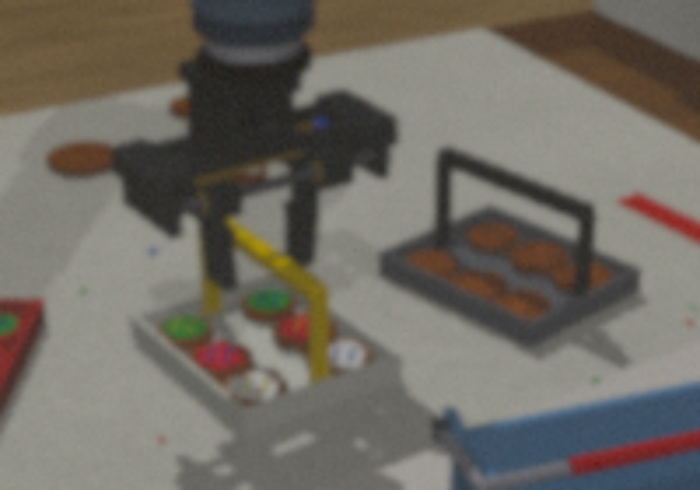

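The fingers straddle the yellow handle at mid-length, at crop (220,250) and (300,220). I close and lift.

>>> play_rows:
  commands:
    - [[0, 0, 0], [0, 0, 0], 8]
    - [[0, 0, 0], [0, 0, 0], 8]
    - [[0, 0, 0], [0, 0, 0], 8]
    - [[0, 0, 0], [0, 0, 0], 8]
    - [[0, 0, 0], [0, 0, 0], 8]
    - [[0, 0, 0], [0, 0, 0], 8]
    - [[0, 0, 0], [0, 0, -0.1], 8]
    - [[0, 0, 0], [0, 0, -0.25], 8]

```text
time: 11.3
tool_pos: [0.4325, 0.202, 0.0773]
tool_rot: [-0.0, 0.669, 0.743, -0.001]
force: [0.6, -0.2, -6.4]
finger_gap: 0.0135
grasp_force: 30.0
```

>>> play_rows:
  commands:
    - [[0, 0, 0], [0, 0, -0.3], 8]
    - [[0, 0, 0], [0, 0, -0.8], 8]
    - [[0, 0, 0], [0, 0, -1.4], 8]
    - [[0, 0, 0], [0, 0, -2.1], 8]
    - [[0, 0, 0], [0, 0, -2.8], 8]
    - [[0, 0, 0], [0, 0, -3.5], 8]
    - [[0, 0, 0], [0, 0, -4], 8]
    - [[0, 0, 0], [0, 0, -4.2], 8]

```text
time: 12.3
tool_pos: [0.4334, 0.2024, 0.247]
tool_rot: [0.0, 0.669, 0.743, 0.001]
force: [1.0, -0.0, -7.1]
finger_gap: 0.0136
grasp_force: 30.0
```

Run:
```python
from h import *
np.set_printoptions(precision=3,suppress=True)
s=sense();w,x,y,z=s["tool_rot"];r=R.from_quat([x,y,z,w]).as_matrix();print(s["tool_pos"],s["force"],s["torque"],s["finger_gap"],s["grasp_force"]);print(r)
print(togo([.4855,-.198,.23]))
a=snap("side","pics/s4.png");cv2.imwrite("pics/c4.png",cv2.resize(a[20:240,100:370,::-1],None,fx=2.5,fy=2.5))
```

```text
[0.433 0.202 0.247] [ 1.046 -0.025 -7.131] [-0.02   0.059  0.013] 0.013633670605735063 29.997661001980305
[[-0.105  0.995  0.002]
 [ 0.995  0.105  0.001]
 [ 0.001  0.002 -1.   ]]
[-10.091   0.249   0.414]
```

View pics/c4.png

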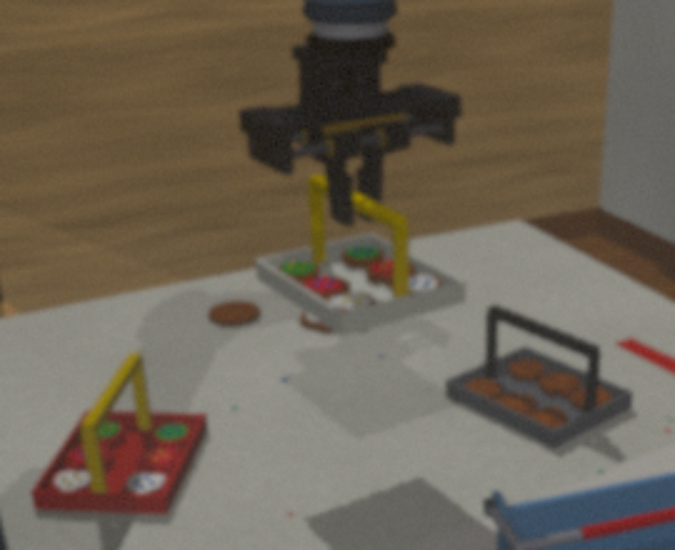

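The tray hangs level in the gripper at crop (360,285), about 0.18 m up. I carry it gently to the crate.

>>> play_rows:
  commands:
    - [[0, 0, 0.05], [-0.1, 0, 0], 8]
    - [[0, 0, 0.2], [-0.4, 0, 0], 8]
    - [[0, 0, 0.4], [-0.9, 0, 0], 8]
    - [[0, 0, 0.6], [-1.5, 0, 0], 8]
    - [[0, 0, 0.8], [-2.2, 0, 0], 8]
    - [[0, 0, 1], [-3, 0, 0], 8]
    - [[0, 0, 1.2], [-3.8, 0, 0], 8]
    - [[0, 0, 1.4], [-4.6, 0, 0], 8]

```text
time: 13.35
tool_pos: [0.452, 0.0165, 0.2455]
tool_rot: [0.0, 0.74, 0.673, -0.0]
force: [0.6, 0.2, -6.0]
finger_gap: 0.0132
grasp_force: 30.0
```

Run:
```python
from h import *
np.set_printoptions(precision=3,suppress=True)
s=sense();w,x,y,z=s["tool_rot"];r=R.from_quat([x,y,z,w]).as_matrix();print(s["tool_pos"],s["finger_gap"],np.degrees(np.arctan2(r[1,1],r[0,1])))
print(togo([.4855,-.198,.247]))
```

```text
[0.452 0.017 0.246] 0.01315366684164178 -5.394681401349817
[-5.26   1.338 -0.035]
```

>>> play_rows:
  commands:
    - [[0, 0, 0.1], [-0.8, 0.2, 0], 8]
    - [[0, 0, 0.2], [-1.6, 0.4, 0], 8]
    - [[0, 0, 0.3], [-2.4, 0.6, 0], 8]
    - [[0, 0, 0.4], [-3.2, 0.8, 0], 8]
    - [[0, 0, 0.5], [-3.9, 1, 0], 8]
    - [[0, 0, 0.5], [-4.5, 1.15, 0], 8]
    - [[0, 0, 0.5], [-4.9, 1.25, 0], 8]
    - [[0, 0, 0.5], [-5.2, 1.3, 0], 8]

```text
time: 14.35
tool_pos: [0.4849, -0.1937, 0.2455]
tool_rot: [-0.0, 0.762, 0.648, -0.0]
force: [-0.0, 0.8, -6.7]
finger_gap: 0.0133
grasp_force: 30.0
```

>>> play_rows:
  commands:
    - [[0, 0, 0], [0, 0, 0.05], 8]
    - [[0, 0, 0], [0, 0, 0.15], 8]
    - [[0, 0, 0], [0, 0, 0.3], 8]
    - [[0, 0, 0], [0, 0, 0.5], 8]
    - [[0, 0, 0], [0, 0, 0.65], 8]
    - [[0, 0, 0], [0, 0, 0.7], 8]
    - [[0, 0, 0], [0, 0, 0.7], 8]
    - [[0, 0, 0], [0, 0, 0.7], 8]

```text
time: 15.35
tool_pos: [0.4855, -0.1926, 0.2178]
tool_rot: [0.0, 0.761, 0.648, 0.0]
force: [0.0, 0.1, -6.9]
finger_gap: 0.0132
grasp_force: 30.0
```

Run:
```python
from h import *
np.set_printoptions(precision=3,suppress=True)
s=sense();w,x,y,z=s["tool_rot"];r=R.from_quat([x,y,z,w]).as_matrix();print(s["time"],s["tool_pos"],s["force"],s["finger_gap"],np.degrees(np.arctan2(r[1,1],r[0,1])))
print(togo([.4855,-.198,.187]))
a=snap("side","pics/s5.png");b=snap("top","pics/t5.png")
cv2.imwrite("pics/c5.png",cv2.resize(np.hstack([a[100:360,260:480,::-1],b[90:350,290:470,::-1]]),None,fx=2,fy=2))
```

```text
15.35 [ 0.486 -0.193  0.218] [ 0.016  0.117 -6.887] 0.013204647675137376 -9.190688687696202
[-0.134  0.021  0.769]
```

View pics/c5.png

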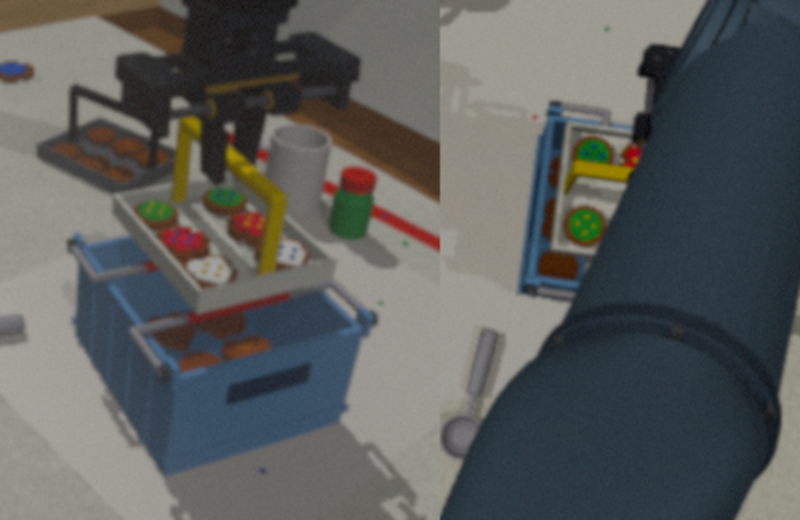

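Run:
```python
from h import *
np.set_printoptions(precision=4,suppress=True)
s=sense();t=np.radians(-9.2);ex=np.array([np.cos(t),np.sin(t),0]);ey=np.array([-ex[1],ex[0],0])
for n,p,z in(("top",(352.5,151),.170),("top",(346,214),.170),("side",(260+198/2,100+305/2),.17),("side",(260+333/2,100+262/2),.17),("side",(260+115/2,100+197/2),.17),("top",(290+129/2,90+178/2),.236)):
    d=onz(n,*p,z)-s["tool_pos"];print(n,p,"rel TCP: x %.4f y %.4f"%(d@ex,d@ey))
```

```text
top (352.5, 151) rel TCP: x 0.0636 y 0.0814
top (346, 214) rel TCP: x -0.0646 y 0.0792
side (359.0, 252.5) rel TCP: x -0.0731 y -0.0937
side (426.5, 231.0) rel TCP: x 0.0600 y -0.0821
side (317.5, 198.5) rel TCP: x -0.0648 y 0.0738
top (354.5, 179.0) rel TCP: x -0.0106 y 0.0778
```

Top view rim corners (352,151) and (346,214) put the tray centred on the TCP. Next I shift -5 mm and lower slowly.

>>> play_rows:
  commands:
    - [[0, 0, 0], [-0.05, 0.02, 0.05], 8]
    - [[0, 0, 0], [-0.1, 0.02, 0.15], 8]
    - [[0, 0, 0], [-0.13, 0.02, 0.3], 8]
    - [[0, 0, 0], [-0.13, 0.02, 0.45], 8]
    - [[0, 0, 0], [-0.13, 0.02, 0.57], 8]
    - [[0, 0, 0], [-0.13, 0.02, 0.65], 8]
    - [[0, 0, 0], [-0.13, 0.02, 0.7], 8]
    - [[0, 0, 0], [-0.13, 0.02, 0.72], 8]

```text
time: 16.45
tool_pos: [0.4853, -0.1977, 0.1887]
tool_rot: [0.0, 0.761, 0.648, -0.0]
force: [0.1, 0.7, -5.8]
finger_gap: 0.0132
grasp_force: 30.0
```

>>> play_rows:
  commands:
    - [[0, 0, 0], [0, 0, 0.01], 8]
    - [[0, 0, 0], [0, 0, 0.02], 8]
    - [[0, 0, 0], [0, 0, 0.03], 8]
    - [[0, 0, 0], [0, 0, 0.04], 8]
    - [[0, 0, 0], [0, 0, 0.05], 8]
    - [[0, 0, 0], [0, 0, 0.06], 8]
    - [[0, 0, 0], [0, 0, 0.06], 8]
    - [[0, 0, 0], [0, 0, 0.06], 8]

```text
time: 17.45
tool_pos: [0.4857, -0.1979, 0.1875]
tool_rot: [0.0, 0.762, 0.648, 0.001]
force: [-4.3, 2.0, 9.0]
finger_gap: 0.0134
grasp_force: 30.0
```

Contact made. I ease off, open, pause and rise.

>>> play_rows:
  commands:
    - [[0, 0, 0], [0, 0, -0.02], 8]
    - [[0, 0, 0], [0, 0, -0.02], 8]
    - [[0, 0, 0], [0, 0, -0.02], 16]
    - [[0, 0, 0], [0, 0, -0.02], 20]
    - [[0, 0, 0], [0, 0, -0.02], 30]
    - [[0, 0, 0], [0, 0, -0.02], 45]
    - [[0, 0, 0], [0, 0, -0.02], 50]
    - [[0, 0, 0], [0, 0, -0.02], 50]

```text
time: 18.45
tool_pos: [0.4853, -0.1978, 0.1872]
tool_rot: [0.0, 0.761, 0.648, 0.0]
force: [-0.0, -0.2, 0.1]
finger_gap: 0.0498
grasp_force: 0.0
```

>>> play_rows:
  commands:
    - [[0, 0, 0], [0, 0, -0.2], 50]
    - [[0, 0, 0], [0, 0, -0.6], 50]
    - [[0, 0, 0], [0, 0, -1.1], 50]
    - [[0, 0, 0], [0, 0, -1.8], 50]
    - [[0, 0, 0], [0, 0, -2.5], 50]
    - [[0, 0, 0], [1.5, 0, -2.5], 50]
    - [[0, 0, 0], [3, 0, -2.5], 50]
    - [[0, 0, 0], [4.5, 0, -2.5], 50]

```text
time: 19.45
tool_pos: [0.5145, -0.0185, 0.2887]
tool_rot: [0.001, 0.762, 0.648, 0.001]
force: [0.9, -0.1, 0.7]
finger_gap: 0.05
grasp_force: 0.0
```

>>> play_rows:
  commands:
    - [[0, 0, 0], [1.5, 0, 0], 50]
    - [[0, 0, 0], [3, 0, 0], 50]
    - [[0, 0, 0], [4, 0, 0], 50]
    - [[0, 0, 0], [5, 0, 0], 50]
    - [[0, 0, 0], [6, 0, 0], 50]
    - [[0, 0, 0], [6, 0, 0], 50]
    - [[0, 0, 0], [6, 0, 0], 50]
    - [[0, 0, 0], [6, 0, 0], 50]

```text
time: 20.45
tool_pos: [0.5526, 0.2152, 0.2877]
tool_rot: [0.0, 0.762, 0.647, 0.0]
force: [-0.4, 0.8, -0.4]
finger_gap: 0.05
grasp_force: 0.0
```

Run:
```python
from h import *
s=sense();print(s["time"],s["tool_pos"],s["force"])
a=snap("side","pics/s6.png");b=snap("top","pics/t6.png")
cv2.imwrite("pics/c6.png",cv2.resize(np.hstack([a[140:360,270:470,::-1],b[90:310,300:500,::-1]]),None,fx=2,fy=2))
h=cv2.cvtColor(b,cv2.COLOR_RGB2HSV);m=cv2.inRange(h,(22,150,80),(34,255,255))
for c in cv2.findContours(m,0,2)[0]:
    if cv2.contourArea(c)>60:q=cv2.minAreaRect(c);print(q,onz("top",*q[0],.208))
```

```text
20.45 [0.55259417 0.21522902 0.28773889] [-0.39797689  0.80189477 -0.37146432]
((396.27081298828125, 182.98414611816406), (78.90325164794922, 8.239429473876953), 7.650650978088379) [ 0.48555245 -0.19733841  0.208     ]
```

View pics/c6.png

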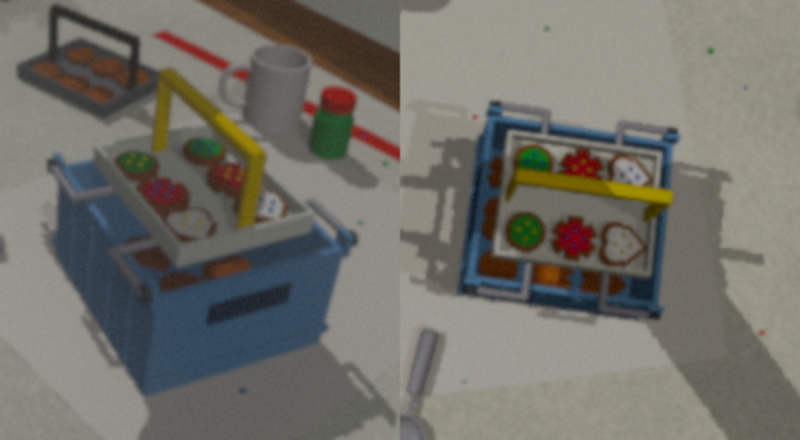

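The tray sits level on both bail arms. The handle at top pixel (396,183) maps to (0.4856, -0.197), centred and aligned within 1–2 mm, and the gripper is well clear.

```bash
python3 -c "from cell import job_done;print(job_done())"
```

```text
the job is handed in; nothing more can be done
None
```

The bail arm is swung in flat, the white iced tray sits level and centred on both arms (within about 2 mm in the last pictures), the grey tray was left alone, and the job is handed in at about 20.5 s of the 61 s; no verdict came back.

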